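# Stack the supplies and the specimens at the end of a shift

## Robot

A 6-joint arm with a two-finger parallel gripper is mounted at the origin on a cart in front of the work surface, level with it; the furniture and walls round the work are solid. World frame = base frame: x ahead of the robot, y to its left, z up, the work surface at z = 0. Lengths are in m, angles in degrees, forces in N, time in s.
With the tool pointing down it reaches from about 0.4 to 0.825 m from the base axis. Payload 7 kg.
Tool frame: the origin (TCP) lies at the very end of the fingers, on their centre line; the grasp point (between the pads) lies 19 mm behind it (robot.tcp_to_grasp is the distance from the TCP to the grasp point, in m); z points along the fingers, y is the line along which they close (so a half turn about z gives the same grasp; the last joint's range is limited). The gripper opens to 85 mm and grips with 20 to 120 N. Pads are 22 mm wide; open, the fingers measure 114 mm over their backs; the gripper's body (76 mm by 85 mm) begins 54 mm behind the grasp point. The pads swing forward as they close: fully open they stand 13 mm farther back than shut.
Start: joints at [90.705, 20.546, 0.682, 0, -70.136, -16.507], TCP at [0.184, 0.649, 0.202] pointing down, gripper open.
Joint ranges: [-176.03, 176.03], [-82.01, 121.73], [-58.28, 71.71], [-173.87, 95.51], [-174.79, -0.11], [-173.66, 173.66]. Speed limits (degrees/s): [136.94, 136.94, 172.46, 180, 180, 180].

## Interface

Orientations are given as [roll, pitch, yaw] about the fixed x, y, z axes, in that order (R = Rz(yaw) Ry(pitch) Rx(roll)).
In Python, from bench import robot, kinematics, optics, workorder gives the robot as it stands. The module is installed in compiled form; this text tells all that it offers. Calls block until the motion is done:
- robot.move_pose(position, orientation): joint-space move of the TCP to a pose.
- robot.servo_line(position, vel=0.15, frame=None): straight line of the TCP; frame=None keeps the orientation; vel is the mean speed in m/s.
- robot.goto_joints(angles): joint-space move.
- robot.let_go() and robot.gripper_close(): open the fingers fully, or close them until they stop; the grip force is fixed at half the most.
- robot.hold(seconds).
- kinematics.ik(position, orientation): joint angles nearest the present ones, or None.
- robot.get_state(): the state.
- optics.get_image(name): name is "scene" or "top" or "wrist"; returns (picture, depth): 384x512x3 uint8, blue, green, red; 384x512 float32, m along the optical axis (not along the pixel's ray), 0 where there is no reading.
- optics.camera_params(name): a dict with "fx", "fy", "cx", "cy" (pixels), "extrinsics" (4x4, takes a point from camera to world coordinates); the wrist camera has in their place "T_tool_cam" (4x4, takes a point from camera to tool coordinates, whose origin is the TCP and whose axes are the flange's). Camera axes: x right, y down, z forward; pixel columns grow to the right and rows downward; lengths in m; the calibration is good to about 2 mm. A picture is of the moment at which its call begins: read the wrist's pose just before it. camera_params takes no time and is no camera call.
A pose or a line that the arm cannot do raises robot.IKError and nothing moves.
- workorder.finish_job(): hands the job in; it is judged then, once.
The state is a dict: "time": time; "joint_pos": joint angles; "dq": joint speeds; "effort": joint torques, N m; "ee_pos": TCP position; "ee_rot": TCP orientation; "contact_force": force on the tool from outside, world axes, zero at the start; "wrist_torque": the same for the moment, N m; "opening": finger opening in m; "finger_force": force on a finger pad.
Only numpy, scipy, OpenCV 4.12 (cv2) and the standard library are available. Lean on these libraries where they do the work, as an engineer would, in place of code of your own. Each camera call takes 0.05 s, during which the arm holds its last target. There are 200 camera calls.

## Task

Clear the front of the bench into two neat stacks. In the middle of the closed slide box's lid, stack the three cartons lying flat, largest footprint lowest and smallest on top, each centred on the one below with its long sides parallel to the long sides of the box; in the middle of the bench mat set the petri dish, and stand the sample cup upright centred on the dish. Keep the cup upright all the while, and leave the dropper bottle and the tally counter where they are.

Things in the scene. Friction and masses are not known exactly. Their poses are not given: they have to be found in the camera images.
- slide_box: Closed flat slide box, dark blue, 184 mm (x) x 98 mm (y) x 37 mm high, fixed to the bench, lid shut; the flat lid top is 37 mm above the bench. Origin: centre of the underside; x along its long side. It lies to the far left or far right of the bench front, its long side roughly along the bench's front edge.
- bench_mat: Square bench mat, black rubber border with grey centre, 130 x 130 x 4 mm, fixed flat on the bench at the end opposite the slide box. Origin: centre of the underside (top face 4 mm higher). (Behind the right end stands a centrifuge, 0.22 m high, from x = 0.52 m on.)
- flat_carton: The flat carton, green and white, largest footprint: 62 mm (x) x 90 mm (y) x 14 mm high. Loose, about 50 g. Origin: centre of the underside; y along its long side.
- middle_carton: The middle carton, blue and white, the tallest of the three: 45 mm (x) x 75 mm (y) x 40 mm high. Loose, about 50 g. Origin: centre of the underside; y along its long side.
- small_carton: The small carton, white, 30 mm (x) x 56 mm (y) x 26 mm high. Loose, about 50 g. Origin: centre of the underside; y along its long side.
- petri_dish: Round petri dish with its lid on, clear with pale filling; 58 mm across where it is gripped (61 mm over the lid), 14 mm high to the face that carries a load. Loose, about 18 g. Origin: centre of the underside, z up along its axis.
- sample_cup: Sample cup with yellow screw lid, solid to the grip, 60 mm across where it is gripped (the lid looks 65 mm wide), 64 mm to the top face. Loose, about 70 g. Origin: centre of the underside, z up along its axis.
- oil_bottle: Bystander: small dropper bottle with a black cap, 28 mm across, 88 mm high, standing loose just behind the row of the task's things. Origin: centre of the underside. (Behind the middle of the row stands a microscope whose eyepieces overhang the bench from x = 0.51 m on, 0.26 to 0.39 m up.)
- tally_counter: Bystander: round grey tally counter with a side lever and finger ring, 53 x 83 x 22 mm, lying loose just behind the row of the task's things. Origin: centre of the underside of its bounding box.

How it is judged (in metres and radians):
At the end, for the whole second after the job is handed in: Flat carton on the slide box (centres within 15 mm), middle carton on it (12 mm), small carton on top (10 mm), long sides parallel within 0.2 rad; petri dish on the mat (15 mm), sample cup on the dish (12 mm). Each at its height within 5 mm, level within 0.12 rad, released, at rest (horizontal distance between flat_carton and slide_box below 0.015 m and z of flat_carton in the frame of slide_box between 0.032 and 0.042 m and angle between each of flat_carton, middle_carton, small_carton, petri_dish, sample_cup's own z axis and vertical below 0.12 rad and linear speed of each of flat_carton, middle_carton, small_carton, petri_dish, sample_cup below 0.02 m/s and angular speed of each of flat_carton, middle_carton, small_carton, petri_dish, sample_cup below 0.2 rad/s and angle between the y axis of flat_carton and the x axis of slide_box, either way round below 0.2 rad and horizontal distance between middle_carton and flat_carton below 0.012 m and z of middle_carton in the frame of flat_carton between 0.009 and 0.019 m and angle between the y axis of middle_carton and the y axis of flat_carton, either way round below 0.2 rad and horizontal distance between small_carton and middle_carton below 0.01 m and z of small_carton in the frame of middle_carton between 0.035 and 0.045 m and angle between the y axis of small_carton and the y axis of middle_carton, either way round below 0.2 rad and horizontal distance between petri_dish and bench_mat below 0.015 m and z of petri_dish in the frame of bench_mat between -0.001 and 0.009 m and horizontal distance between sample_cup and petri_dish below 0.012 m and z of sample_cup in the frame of petri_dish between 0.009 and 0.019 m); the robot touches nothing.
It fails at once if the sample cup is tipped by more than 0.5 rad (angle between sample_cup's own z axis and vertical above 0.5 rad).
It fails at once if the dropper bottle is moved by more than 25 mm or knocked over (distance of oil_bottle from where it was at the start of the episode above 0.025 m or angle between oil_bottle's own z axis and vertical above 0.5 rad).
It fails at once if the tally counter is moved by more than 25 mm (distance of tally_counter from where it was at the start of the episode above 0.025 m).
It also fails if it takes over 149 s, if anything falls off the work surface, if the arm or the gripper's body presses on something with over 40 N, if the wrist force passes 120 N, or if a joint passes its speed limit or range.

## Working session

There is one attempt and no reset: what is moved stays moved. The work goes in short steps, each a Python script; the robot and the scene stay as the last script left them, time stands still between calls to the robot, and variables do not carry over. Pictures are saved under pics/ and viewed, at most 14 in all, crops included, and the job is handed in when it is done.

```bash
mkdir -p pics; python3 - <<'E'
from bench import robot, kinematics, optics
import cv2,numpy as np
for n in("scene","top"):
    im,d=optics.get_image(n); cv2.imwrite(f"pics/{n}0.png",im); np.savez(f"{n}0.npz",im=im,d=d)
    p=optics.camera_params(n); print(n,{k:np.round(v,3).tolist() for k,v in p.items()})
print(np.round(optics.camera_params("wrist")["T_tool_cam"],3).tolist()); s=robot.get_state(); print(s["time"],s["ee_pos"],s["ee_rot"],s["opening"])
im=cv2.imread("pics/top0.png"); cv2.imwrite("pics/top0b.png",cv2.resize(im,(800,600),interpolation=cv2.INTER_CUBIC))
E
```

```text
scene {'fx': 366.403, 'fy': 366.403, 'cx': 257.766, 'cy': 190.675, 'extrinsics': [[0.434, -0.587, 0.683, -0.301], [-0.901, -0.29, 0.323, -0.388], [0.009, -0.756, -0.655, 0.808], [0.0, 0.0, 0.0, 1.0]]}
top {'fx': 427.057, 'fy': 427.057, 'cx': 260.524, 'cy': 191.097, 'extrinsics': [[-0.028, -0.989, 0.143, 0.3], [-0.999, 0.025, -0.019, 0.017], [0.015, -0.143, -0.99, 1.268], [0.0, 0.0, 0.0, 1.0]]}
[[-0.001, -0.956, -0.293, 0.074], [1.0, -0.001, 0.0, 0.0], [-0.0, -0.293, 0.956, -0.171], [0.0, 0.0, 0.0, 1.0]]
0.1 [0.18370885 0.64903562 0.20154512] [ 1.79914823e+02 -7.83305625e-03 -1.58064839e+01] 0.084986577640834
```

View pics/top0b.png

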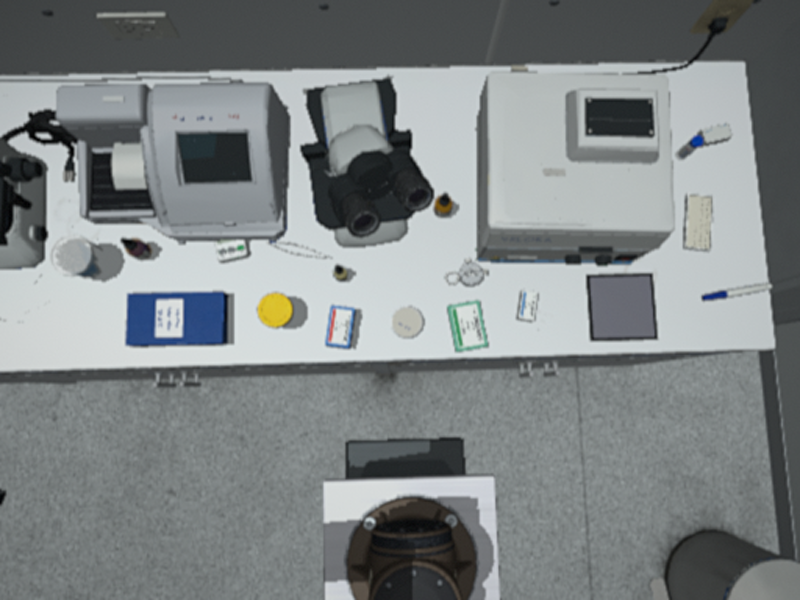

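View pics/scene0.png

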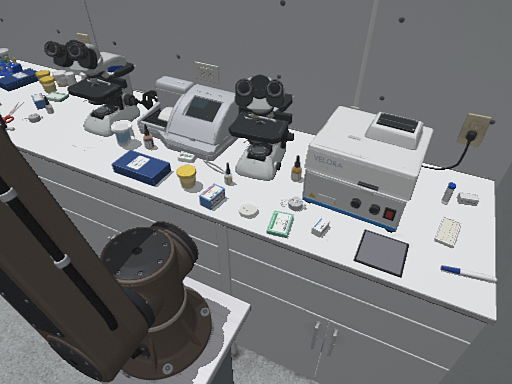

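The top view (800×600) shows, from left to right:
- slide box centred at about (177,319)
- yellow cup (275,310)
- middle carton (341,327)
- dish (407,322)
- flat carton (468,326)
- small carton (528,306)
- mat (621,307)
- bystanders behind the row: bottle (341,272) and counter (470,272)

I'll convert these pixels to world coordinates at known heights.

```bash
cat > h.py <<'E'
from bench import robot, kinematics, optics, workorder
import cv2, numpy as np
from scipy.spatial.transform import Rotation as Ro
def cam(name):
    p=optics.camera_params(name)
    if name!="wrist": return p,np.array(p["extrinsics"])
    s=robot.get_state(); T=np.eye(4); T[:3,3]=s["ee_pos"]; T[:3,:3]=Ro.from_euler("xyz",s["ee_rot"],degrees=True).as_matrix()
    return p,T@np.array(p["T_tool_cam"])
def px2w(p,T,uv,z):
    uv=np.atleast_2d(uv).astype(float)
    r=np.c_[(uv[:,0]-p["cx"])/p["fx"],(uv[:,1]-p["cy"])/p["fy"],np.ones(len(uv))]@T[:3,:3].T
    return (T[:3,3]+r*((z-T[2,3])/r[:,2])[:,None])[:,:2]
def cloud(p,T,d):
    v,u=np.indices(d.shape); c=np.stack([(u-p["cx"])/p["fx"]*d,(v-p["cy"])/p["fy"]*d,d],-1)
    return c@T[:3,:3].T+T[:3,3]
E
python3 - <<'E'
from h import *
p,T=cam("top"); f=np.load("top0.npz"); W=cloud(p,T,f["d"])
m=((W[...,2]>.007)&(W[...,0]>.3)&(W[...,0]<.62)&(abs(W[...,1])<.7)&(f["d"]>0)).astype(np.uint8)
n,l,s,c=cv2.connectedComponentsWithStats(m)
for i in range(1,n):
    if s[i,4]<25: continue
    P=W[l==i]; z=np.percentile(P[:,2],80); P=P[P[:,2]>z-.006]
    r=cv2.minAreaRect(P[:,:2].astype(np.float32)); print(s[i,4],np.round(z,3),np.round(r[0],3),np.round(r[1],3),round(r[2],1), (c[i]*1.5625).round())
for n,q,z in(("box",[(127,293),(228,292),(227,345),(127,346)],.037),("mat",[(588,275),(653,273),(657,338),(593,340)],.004),("dish",[(407,322)],.014),("flat",[(447,304),(480,301),(488,346),(456,350)],.014),("mid",[(332,306),(355,307),(352,348),(326,346)],.04),("small",[(521,290),(540,293),(535,322),(517,319)],.026)):
    w=px2w(p,T,np.array(q)/1.5625,z); print(n,w.mean(0).round(3),w.round(3).tolist())
E
```

```text
2791 0.36 [0.589 0.034] [0.084 0.132] 25.0 [372. 205.]
5472 0.218 [ 0.586 -0.291] [0.306 0.07 ] 89.6 [574. 227.]
71 0.177 [0.596 0.669] [0.047 0.005] 1.8 [  2. 227.]
270 0.012 [ 0.593 -0.575] [0.054 0.06 ] 83.8 [698. 235.]
997 0.05 [0.61 0.34] [0.236 0.021] 90.0 [226. 237.]
231 0.043 [0.602 0.686] [0.037 0.027] 0.2 [ 35. 246.]
690 0.082 [0.567 0.599] [0.075 0.075] 22.3 [ 74. 257.]
201 0.069 [0.585 0.498] [0.016 0.02 ] 52.1 [136. 248.]
204 0.022 [ 0.524 -0.129] [0.044 0.044] 57.5 [470. 273.]
84 0.056 [0.533 0.12 ] [0.014 0.012] 44.4 [340. 273.]
203 0.016 [ 0.477 -0.636] [0.015 0.13 ] 8.6 [735. 292.]
2203 0.037 [0.452 0.425] [0.18  0.098] 89.6 [176. 319.]
215 0.027 [ 0.461 -0.233] [0.03  0.055] 80.0 [527. 306.]
416 0.067 [0.459 0.234] [0.062 0.061] 89.7 [275. 310.]
625 0.015 [ 0.426 -0.119] [0.09  0.062] 8.6 [467. 326.]
437 0.041 [0.429 0.12 ] [0.045 0.075] 81.0 [340. 327.]
339 0.016 [ 0.437 -0.005] [0.059 0.059] 42.6 [406. 322.]
box [0.451 0.418] [[0.501, 0.512], [0.498, 0.326], [0.4, 0.326], [0.403, 0.509]]
mat [ 0.457 -0.421] [[0.519, -0.358], [0.52, -0.485], [0.394, -0.482], [0.393, -0.359]]
dish [ 0.436 -0.006] [[0.436, -0.006]]
flat [ 0.427 -0.121] [[0.468, -0.083], [0.473, -0.146], [0.387, -0.157], [0.381, -0.096]]
mid [0.428 0.116] [[0.467, 0.133], [0.464, 0.09], [0.388, 0.097], [0.393, 0.145]]
small [ 0.459 -0.235] [[0.49, -0.223], [0.483, -0.258], [0.429, -0.246], [0.435, -0.212]]
```

```bash
python3 - <<'E'
from h import *
for n,x,y,z,ys in(("flat",.426,-.119,.001,(188.6,8.6)),("box",.452,.421,.04,(90,270,-90)),("boxhi",.452,.421,.2,(90,-90)),("mid",.429,.12,.02,(171,-9)),("small",.46,-.233,.01,(170,-10)),("mat",.457,-.421,.005,(180,0,90,-90)),("cup",.459,.234,.03,(180,0,90,-90)),("dish",.437,-.005,.001,(180,0)),("dishhi",.437,-.005,.2,(180,0))):
    for w in ys:
        q=kinematics.ik([x,y,z],[180,0,w]); print(n,w,None if q is None else np.round(q).tolist())
# look from above the box
robot.move_pose([.45,.42,.25],[180,0,90])
p,T=cam("wrist"); im,d=optics.get_image("wrist"); cv2.imwrite("pics/w1.png",im)
W=cloud(p,T,d); m=(abs(W[...,2]-.037)<.006)&(d>0)
P=W[m]; print(cv2.minAreaRect(P[:,:2].astype(np.float32)), np.median(P[:,2])); print(robot.get_state()["time"])
E
```

```text
flat 188.6 [10.0, 13.0, -42.0, -0.0, -35.0, -91.0]
flat 8.6 [10.0, 13.0, -42.0, 0.0, -35.0, 89.0]
box 90 [61.0, 24.0, -18.0, 0.0, -48.0, 119.0]
box 270 [61.0, 24.0, -18.0, 0.0, -48.0, -61.0]
box -90 [61.0, 24.0, -18.0, 0.0, -48.0, -61.0]
boxhi 90 [61.0, 15.0, -7.0, 0.0, -68.0, 119.0]
boxhi -90 [61.0, 15.0, -7.0, 0.0, -68.0, -61.0]
mid 171 [41.0, 11.0, -41.0, -0.0, -38.0, -140.0]
mid -9 [41.0, 11.0, -41.0, 0.0, -38.0, 40.0]
small 170 [-5.0, 18.0, -33.0, -0.0, -39.0, -95.0]
small -10 [-5.0, 18.0, -33.0, 0.0, -39.0, 85.0]
mat 180 [-25.0, 26.0, -19.0, -0.0, -44.0, -65.0]
mat 0 [-25.0, 26.0, -19.0, 0.0, -44.0, 115.0]
mat 90 [-25.0, 26.0, -19.0, -0.0, -44.0, -155.0]
mat -90 [-25.0, 26.0, -19.0, 0.0, -44.0, 25.0]
cup 180 [49.0, 16.0, -32.0, -0.0, -42.0, -139.0]
cup 0 [49.0, 16.0, -32.0, 0.0, -42.0, 41.0]
cup 90 [49.0, 16.0, -32.0, 0.0, -42.0, 131.0]
cup -90 [49.0, 16.0, -32.0, 0.0, -42.0, -49.0]
dish 180 [25.0, 13.0, -43.0, -0.0, -34.0, -115.0]
dish 0 [25.0, 13.0, -43.0, 0.0, -34.0, 65.0]
dishhi 180 [25.0, -3.0, -28.0, -0.0, -65.0, -115.0]
dishhi 0 [25.0, -3.0, -28.0, 0.0, -65.0, 65.0]
((0.519050121307373, 0.36285507678985596), (0.4748212695121765, 0.2367648035287857), 87.59735870361328) 0.036418613655330584
2.1833
```

View pics/w1.png

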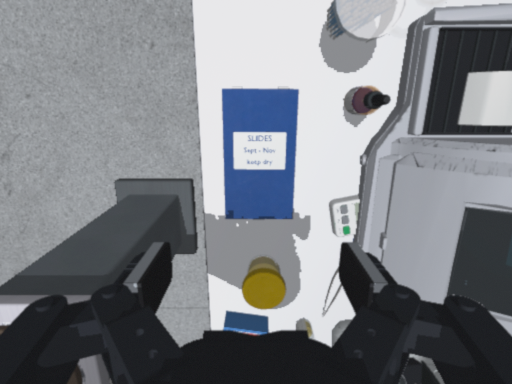

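The wrist view shows the box lid with corners near (223,89), (298,90), (294,220) and (225,219). The cup lid is at (263,287), and the fingers are at the bottom.

```bash
cat >> h.py <<'E'
V=.25
def line(x,y,z,yaw=None,v=V):
    robot.servo_line([x,y,z],vel=v,frame=None if yaw is None else [180,0,yaw])
def rep(t):
    s=robot.get_state(); print(t,round(s["time"],1),s["ee_pos"].round(4),s["ee_rot"].round(1),"open",round(s["opening"],4),"F",np.round(s["contact_force"],1),"ff",np.round(s["finger_force"],1)); return s
E
python3 - <<'E'
from h import *
p,T=cam("wrist")
w=px2w(p,T,[(223,89),(298,90),(294,219),(225,219)],.037); print(w.round(4).tolist(),w.mean(0))
print("cup",px2w(p,T,[(264,287)],.064))
a,b=(w[0]+w[1])/2,(w[2]+w[3])/2; print("long dir",np.degrees(np.arctan2(*(a-b)[::-1])))
line(.44,.3,.2,180); line(.426,-.119,.2,188.6)
p,T=cam("wrist"); im,d=optics.get_image("wrist"); cv2.imwrite("pics/w2.png",im)
W=cloud(p,T,d); m=((W[...,2]>.007)&(W[...,2]<.08)&(W[...,0]>.36)&(W[...,0]<.49)&(d>0)).astype(np.uint8)
n,l,s,c=cv2.connectedComponentsWithStats(m)
for i in range(1,n):
    if s[i,4]<300: continue
    P=W[l==i]; z=np.percentile(P[:,2],80); P=P[P[:,2]>z-.006]; r=cv2.minAreaRect(P[:,:2].astype(np.float32)); print(s[i,4],z.round(3),np.round(r[0],4),np.round(r[1],3),r[2],c[i].round())
rep("above flat")
E
```

```text
[[0.4083, 0.5134], [0.5031, 0.5121], [0.5048, 0.3364], [0.4051, 0.3365]] [0.45532218 0.4246036 ]
cup [[0.46145634 0.24122494]]
long dir 89.77289536816525Traceback (most recent call last):
  File "<stdin>", line 6, in <module>
  File "h.py", line 18, in line
    robot.servo_line([x,y,z],vel=v,frame=None if yaw is None else [180,0,yaw])
    ~~~~~~~~~~~~~~~~^^^^^^^^^^^^^^^^^^^^^^^^^^^^^^^^^^^^^^^^^^^^^^^^^^^^^^^^^^
bench.IKError: the arm cannot follow that straight line within its joint ranges
```

```bash
cat >> h.py <<'E'
def blobs(f,lo=.007,hi=.08,xr=(.36,.49)):
    p,T=cam("wrist"); im,d=optics.get_image("wrist"); cv2.imwrite(f,im)
    W=cloud(p,T,d); m=((W[...,2]>lo)&(W[...,2]<hi)&(W[...,0]>xr[0])&(W[...,0]<xr[1])&(d>0)).astype(np.uint8)
    n,l,s,c=cv2.connectedComponentsWithStats(m)
    for i in range(1,n):
        if s[i,4]<300: continue
        P=W[l==i]; z=np.percentile(P[:,2],80); P=P[P[:,2]>z-.006]; r=cv2.minAreaRect(P[:,:2].astype(np.float32)); print(s[i,4],z.round(3),np.round(r[0],4),np.round(r[1],3),round(r[2],1),c[i].round())
E
python3 - <<'E'
from h import *
robot.move_pose([.44,.3,.2],[180,0,180]); line(.426,-.119,.2,188.6)
blobs("pics/w2.png"); rep("above flat")
E
```

```text
3390 0.014 [ 0.4268 -0.1186] [0.09  0.062] 8.8 [255. 165.]
1217 0.026 [ 0.4618 -0.233 ] [0.03  0.056] 78.8 [162. 180.]
1735 0.015 [ 0.438  -0.0042] [0.061 0.06 ] 15.8 [341. 187.]
3059 0.04 [0.4304 0.1205] [0.047 0.075] 80.9 [440. 198.]
816 0.04 [0.4662 0.2106] [0.041 0.014] 10.9 [501. 231.]
above flat 7.9 [ 0.426  -0.1185  0.2   ] [ 180.     0.  -171.4] open 0.0854 F [-0.   0.7  0.4] ff 0.0
```

View pics/w2.png

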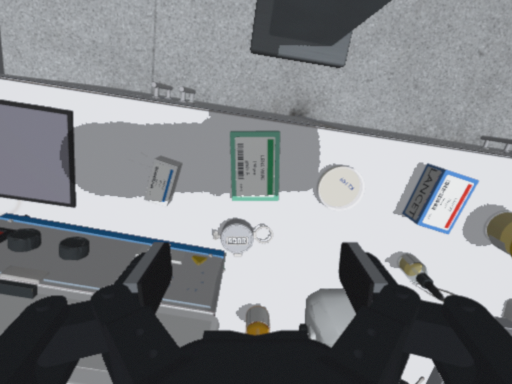

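The view shows the flat carton at (255,165), the dish (341,187), the small carton (163,180), the middle carton (440,198) and the counter (238,236). The depth positions agree with the top camera, so I'll grasp the flat carton.

```bash
python3 - <<'E'
from h import *
x,y,w=.4268,-.1186,188.8
line(x,y,.03,w); line(x,y,.001,v=.05); rep("down"); robot.gripper_close(); rep("closed")
line(x,y,.04,v=.1); rep("lift")
blobs("pics/w3.png",.02,.09)
E
```

```text
down 9.4 [ 0.4268 -0.1186  0.0009] [-180.    -0.  -171.2] open 0.0851 F [0.  0.1 0.6] ff 0.0
closed 10.2 [ 0.4268 -0.1186  0.001 ] [-180.    -0.  -171.2] open 0.0003 F [-0.6 -0.3  0.6] ff 0.0
lift 10.8 [ 0.4267 -0.1185  0.0399] [ 180.     0.  -171.2] open 0.0 F [-0.2  0.6  0.1] ff 0.0
3217 0.026 [ 0.462  -0.2332] [0.031 0.057] 78.9 [ 91. 237.]
812 0.087 [ 0.4169 -0.1198] [0.006 0.027] 8.2 [255. 242.]
```

View pics/w3.png

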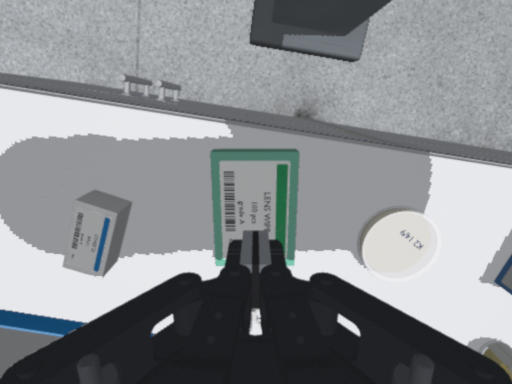

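The fingers shut over the carton without gripping it; the carton hasn't moved. I need to find where the tips really are.

```bash
python3 - <<'E'
from h import *
p,T=cam("wrist"); im,d=optics.get_image("wrist"); W=cloud(p,T,d)
for v in range(222,262,4): print(v,W[v,250].round(3),W[v,261].round(3))
e=np.linalg.inv(T)@np.r_[robot.get_state()["ee_pos"],1]; print("TCP px",p["cx"]+p["fx"]*e[0]/e[2],p["cy"]+p["fy"]*e[1]/e[2])
E
```

```text
222 [ 0.435 -0.121  0.013] [ 0.434 -0.113  0.013]
226 [ 0.438 -0.121  0.013] [ 0.437 -0.112  0.014]
230 [ 0.415 -0.123  0.072] [ 0.415 -0.117  0.071]
234 [ 0.415 -0.123  0.076] [ 0.414 -0.117  0.077]
238 [ 0.415 -0.123  0.081] [ 0.414 -0.117  0.081]
242 [ 0.415 -0.123  0.085] [ 0.414 -0.117  0.085]
246 [ 0.415 -0.123  0.09 ] [ 0.414 -0.118  0.091]
250 [ 0.415 -0.123  0.094] [ 0.414 -0.118  0.093]
254 [ 0.416 -0.122  0.096] [ 0.414 -0.118  0.098]
258 [ 0.415 -0.123  0.101] [ 0.414 -0.118  0.1  ]
TCP px 254.97305050648038 225.67612238511413
```

The finger ends measure about 29 mm behind the reported TCP (at z≈0.07 with the TCP at 0.04). I'll confirm by gently touching the carton top with the shut fingers.

```bash
python3 - <<'E'
from h import *
print(robot.tcp_to_grasp)
x,y=.4268,-.1186
line(x,y,-.004,v=.1)
for z in np.arange(-.006,-.03,-.0015):
    line(x,y,z,v=.03); f=robot.get_state()["contact_force"][2]; print(round(z,4),round(f,1))
    if f>3: break
line(x,y,.03)
E
```

```text
0.0187
-0.006 -0.7
-0.0075 -0.0
-0.009 -0.0
-0.0105 -0.7
-0.012 -0.0
-0.0135 -0.4
-0.015 4.3
```

Contact came at z=-0.0145, so the shut tips sit 28.5 mm behind the reported TCP and higher still when open. I'll correct the heights for that and regrasp.

```bash
cat >> h.py <<'E'
def tz(tip,o):  # commanded TCP z so that finger ends are at height tip at opening o
    h=o/2; L=.0760; return tip-.0285-(L-np.sqrt(L*L-h*h))
E
python3 - <<'E'
from h import *
x,y,w=.4268,-.1186,188.8
robot.let_go(); rep("open"); z=tz(.0035,.062); print(z)
line(x,y,z+.02,v=.1); line(x,y,z,v=.05); rep("down"); robot.gripper_close(); rep("closed")
line(x,y,z+.03,v=.1); rep("lift")
E
```

```text
open 14.3 [ 0.4268 -0.1186  0.03  ] [-180.     0.  -171.2] open 0.0855 F [ 0.4 -0.7 -0.4] ff 0.0
-0.03160979896267773
down 15.4 [ 0.4266 -0.1186 -0.0319] [-180.    -0.  -171.2] open 0.0855 F [-0.7 -0.3  0.7] ff 0.0
closed 15.8 [ 0.427  -0.1186 -0.031 ] [-180.     0.  -171.2] open 0.0605 F [-1.6 -0.3  6.9] ff 64.3
lift 16.2 [ 0.427  -0.1185 -0.0015] [ 1.800e+02  1.000e-01 -1.712e+02] open 0.0602 F [ 0.3 -0.6 -0.5] ff 64.8
```

Gripped (ff 64 N). Carrying it to the lid.

```bash
python3 - <<'E'
from h import *
line(.427,-.1185,.09); line(.453,.424,.09,270); line(.453,.424,.03,v=.15)
z=.012
while z>.002:
    line(.453,.424,z,v=.04); f=robot.get_state()["contact_force"][2]; print(round(z,4),round(f,1))
    if f>3: break
    z-=.0015
robot.let_go(); line(.453,.424,.07,v=.15); rep("up")
robot.hold(.1); line(.44,.33,.12)
blobs("pics/w4.png",.042,.06,(.38,.52))
E
```

```text
0.012 -0.9
0.0105 -0.3
0.009 -0.8
0.0075 -0.1
0.006 0.3
0.0045 13.7
up 22.4 [0.4527 0.4237 0.0695] [180.   0. -90.] open 0.0857 F [-0.  -0.6 -0.2] ff 0.0
5235 0.051 [0.4522 0.4248] [0.09  0.062] 90.0 [242. 281.]
```

View pics/w4.png

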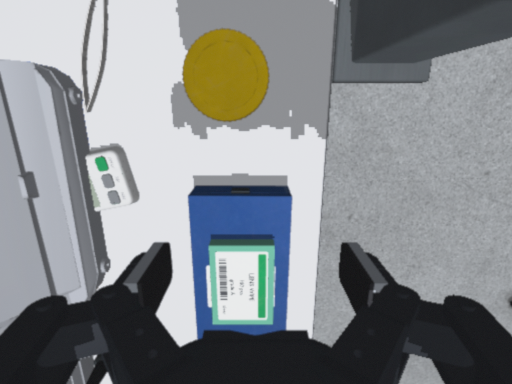

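The flat carton lies centred and square on the lid at (0.4522, 0.4248). Dish next.

```bash
python3 - <<'E'
from h import *
x,y=.438,-.0042
line(x,y,.06,180); z=tz(.006,.058)
line(x,y,z+.02,v=.15); line(x,y,z,v=.05); robot.gripper_close(); rep("closed")
line(x,y,z+.02,v=.1); line(x,y,.06); rep("lift")
line(.457,-.421,.06); blobs("pics/w5.png",.002,.008,(.33,.53))
line(.457,-.421,z+.02,v=.15)
t=z+.01
while t>z-.004:
    line(.457,-.421,t,v=.04); f=robot.get_state()["contact_force"][2]; print(round(t-z,4),round(f,1))
    if f>3: break
    t-=.0015
rep("low")
E
```

```text
closed 26.4 [ 0.4382 -0.0041 -0.0274] [ 180.    0. -180.] open 0.0554 F [-3.4 -0.2 12.1] ff 60.8
lift 27.2 [ 0.4383 -0.004   0.0603] [1.799e+02 1.000e-01 1.800e+02] open 0.0552 F [ 0.3 -0.9 -0.6] ff 63.3
14914 0.004 [ 0.4447 -0.4182] [0.13  0.106] 89.8 [258. 167.]
365 0.007 [ 0.4594 -0.2484] [0.005 0.056] 76.6 [462. 200.]
0.01 -0.4
0.0085 -0.7
0.007 -0.9
0.0055 -0.1
0.004 8.1
low 31.1 [ 0.4572 -0.4211 -0.0233] [-180.    0. -180.] open 0.0551 F [-1.4  1.3  8.1] ff 64.1
```

View pics/w5.png

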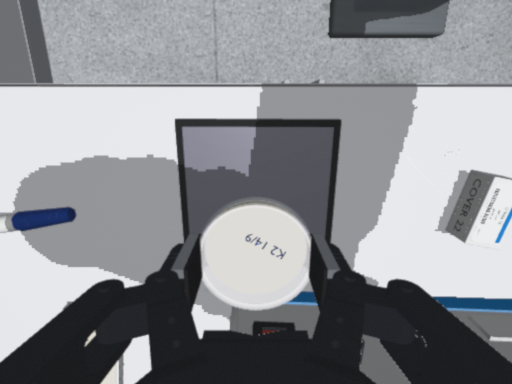

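Mat centre measures (0.457, -0.418), so the dish is within 3 mm. Releasing it, then going to the cup with a check above each.

```bash
python3 - <<'E'
from h import *
robot.let_go(); line(.457,-.421,.05,v=.15); line(.43,-.38,.12); blobs("pics/w6.png",.011,.025,(.38,.5))
line(.43,0,.12); line(.44,.2,.14)
blobs("pics/w7.png",.05,.08,(.38,.53)); rep("at cup")
E
```

```text
2749 0.019 [ 0.4567 -0.4206] [0.06  0.061] 86.9 [215. 208.]
634 0.025 [ 0.462  -0.2349] [0.028 0.056] 78.3 [391. 208.]
793 0.015 [ 0.4742 -0.613 ] [0.014 0.082] 7.8 [ 34. 223.]
2787 0.051 [0.452  0.4159] [0.071 0.061] 89.9 [479. 200.]
3728 0.066 [0.4603 0.2354] [0.063 0.064] 44.1 [295. 212.]
at cup 35.4 [0.4397 0.1985 0.1397] [-180.    -0.   179.9] open 0.0849 F [ 0.1 -0.6  0.5] ff 0.0
```

View pics/w7.png

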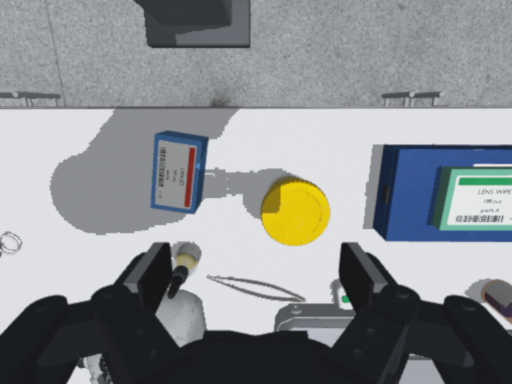

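The dish is at (0.4567, -0.4206). The cup lid is at pixel (295,212), which is (0.460, 0.235). Grasping the cup.

```bash
python3 - <<'E'
from h import *
x,y=.4603,.2354
line(x,y,.06,180); z=tz(.02,.06)
line(x,y,z,v=.1); rep("down"); robot.gripper_close(); rep("closed")
line(x,y,z+.03,v=.1); rep("lift"); line(x,y,z+.085); line(.425,.16,z+.085,v=.2); line(.425,-.3,z+.085,v=.22)
X,Y=.4567,-.4206
line(X,Y,z+.085,v=.2); line(X,Y,z+.035,v=.15); rep("above dish")
t=z+.026
while t>z+.012:
    line(X,Y,t,v=.04); f=robot.get_state()["contact_force"][2]; print(round(t-z,4),round(f,1))
    if f>2.5: break
    t-=.0015
rep("low")
im,_=optics.get_image("wrist"); cv2.imwrite("pics/w8.png",im)
E
```

```text
down 36.8 [ 0.4607  0.2358 -0.014 ] [ 180.    0. -180.] open 0.0855 F [ 0.7 -0.8 -0.7] ff 0.0
closed 37.1 [ 0.4608  0.2358 -0.0137] [ 1.799e+02  1.000e-01 -1.800e+02] open 0.0589 F [-1.4  0.1  5.4] ff 63.5
lift 37.6 [0.4603 0.2355 0.0154] [180.   0. 180.] open 0.0591 F [-0.2  0.2 -1.8] ff 64.4
above dish 42.0 [ 0.4569 -0.4201  0.0208] [-180.    -0.  -179.9] open 0.0588 F [ 0.  -0.5 -1.4] ff 64.5
0.026 -1.0
0.0245 -1.3
0.023 -0.8
0.0215 -0.7
0.02 -0.8
0.0185 -0.4
0.017 11.1
low 43.9 [ 0.4568 -0.4207  0.0038] [-180.    0. -180.] open 0.0589 F [-3.2  3.2 11.1] ff 65.6
```

View pics/w8.png

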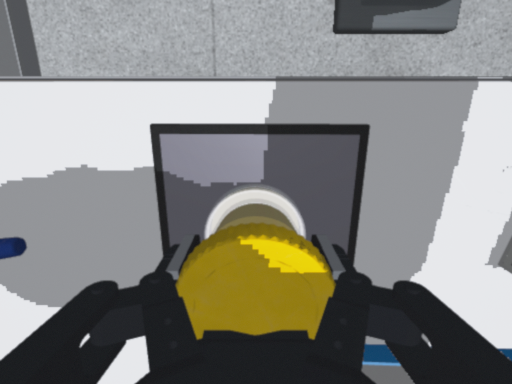

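The cup stands on the dish, with contact at the expected 18 mm. Releasing it and moving on to the middle carton: grasp at 45 mm wide, place on the flat carton at 51 mm.

```bash
python3 - <<'E'
from h import *
robot.let_go(); line(.4567,-.4206,.08,v=.15); line(.43,-.37,.12); blobs("pics/w9.png",.05,.1,(.38,.53))
x,y=.4304,.1205
line(x,y,.06,170.9); z=tz(.014,.045)
line(x,y,z,v=.12); robot.gripper_close(); rep("closed")
line(x,y,z+.03,v=.1); rep("lift"); line(x,y,z+.14); X,Y=.4525,.4248
line(X,Y,z+.14,270); line(X,Y,z+.07,v=.15); rep("above")
t=z+.058
while t>z+.045:
    line(X,Y,t,v=.04); f=robot.get_state()["contact_force"][2]; print(round(t-z,4),round(f,1))
    if f>2.5: break
    t-=.0015
robot.let_go(); line(X,Y,.10,v=.15); line(.44,.33,.14)
blobs("pics/w10.png",.085,.1,(.38,.52)); blobs("pics/w10.png",.045,.058,(.38,.52)); rep("end")
E
```

```text
4697 0.084 [ 0.4556 -0.4188] [0.064 0.06 ] 32.0 [195. 233.]
681 0.09 [ 0.5271 -0.3639] [0.027 0.006] 89.9 [261. 311.]
596 0.089 [ 0.5284 -0.3094] [0.028 0.004] 88.3 [323. 312.]
closed 48.9 [ 0.4309  0.1208 -0.0172] [1.800e+02 1.000e-01 1.709e+02] open 0.0441 F [-1.6 -0.1  6.2] ff 61.0
lift 49.3 [0.4304 0.1206 0.0122] [179.9   0.  170.9] open 0.0442 F [-0.6  0.6 -1.1] ff 61.0
above 52.4 [0.453  0.425  0.0527] [-180.    0.  -90.] open 0.0441 F [-0.5  0.2  0.3] ff 61.0
0.058 -0.6
0.0565 -0.3
0.055 -1.2
0.0535 -0.8
0.052 1.2
0.0505 11.3
3492 0.091 [0.4517 0.4253] [0.045 0.077] 0.1 [242. 296.]
1382 0.051 [0.4521 0.4244] [0.09  0.062] 89.9 [246. 255.]
end 55.9 [0.4398 0.33   0.1391] [ 1.799e+02 -1.000e-01 -9.000e+01] open 0.0851 F [ 1.2 -0.8  0. ] ff 0.0
```

View pics/w10.png

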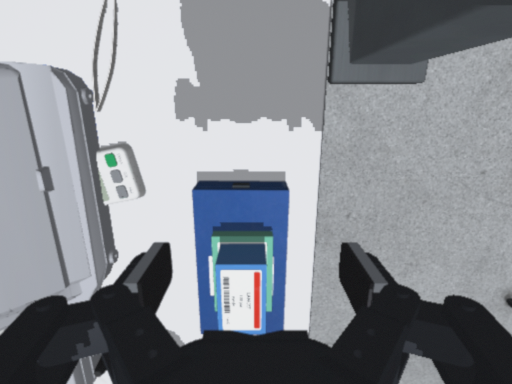

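The middle carton is centred on the flat one, and the cup is on the dish. Now the small carton.

```bash
python3 - <<'E'
from h import *
line(.43,.2,.1,200); line(.43,-.1,.1,168.8)
x,y=.4618,-.2333
line(x,y,.05,168.8); z=tz(.008,.03)
line(x,y,z,v=.1); robot.gripper_close(); rep("closed")
line(x,y,z+.03,v=.1); rep("lift"); line(x,y,z+.13); line(.43,-.1,z+.14); X,Y=.452,.425
line(X,Y,z+.14,270); line(X,Y,z+.11,v=.15); rep("above")
t=z+.098
while t>z+.085:
    line(X,Y,t,v=.04); f=robot.get_state()["contact_force"][2]; print(round(t-z,4),round(f,1))
    if f>2.5: break
    t-=.0015
robot.let_go(); line(X,Y,.15,v=.15); line(.44,.31,.18)
blobs("pics/w11.png",.108,.13,(.38,.52)); blobs("pics/w11.png",.085,.097,(.38,.52)); rep("end")
im,d=optics.get_image("top"); cv2.imwrite("pics/top1.png",cv2.resize(im,(800,600)))
p,T=cam("top"); W=cloud(p,T,d)
for n,r in(("cup",(.4567,-.4206)),("bottle",(.533,.12)),("tally",(.524,-.129))):
    m=(np.hypot(W[...,0]-r[0],W[...,1]-r[1])<.045)&(W[...,2]>.01)&(d>0); P=W[m]; z=np.percentile(P[:,2],80); P=P[P[:,2]>z-.006]; print(n,z.round(3),np.round(cv2.minAreaRect(P[:,:2].astype(np.float32))[0],3))
E
```

```text
closed 60.8 [ 0.4622 -0.2334 -0.0215] [-180.     0.   168.8] open 0.0284 F [-0.8  1.4  5.7] ff 59.8
lift 61.2 [ 0.4618 -0.2332  0.008 ] [180.    0.  168.8] open 0.0286 F [ 0.1 -0.2 -0.4] ff 59.3
above 65.1 [0.4519 0.4241 0.0877] [ 1.8e+02 -1.0e-01 -9.0e+01] open 0.0286 F [ 0.1 -0.3 -0.5] ff 59.2
0.098 -0.1
0.0965 -0.7
0.095 -0.9
0.0935 0.5
0.092 -0.4
0.0905 7.3
1586 0.117 [0.4513 0.4262] [0.03  0.057] 0.0 [243. 305.]
1179 0.091 [0.452  0.4247] [0.045 0.076] 0.4 [244. 279.]
end 68.8 [0.4399 0.3101 0.1792] [ 1.8e+02 -1.0e-01 -9.0e+01] open 0.0852 F [-0.3  0.1 -1.1] ff 0.0
cup 0.084 [ 0.456 -0.42 ]
bottle 0.36 [0.54 0.08]
tally 0.167 [ 0.557 -0.148]
```

View pics/top1.png

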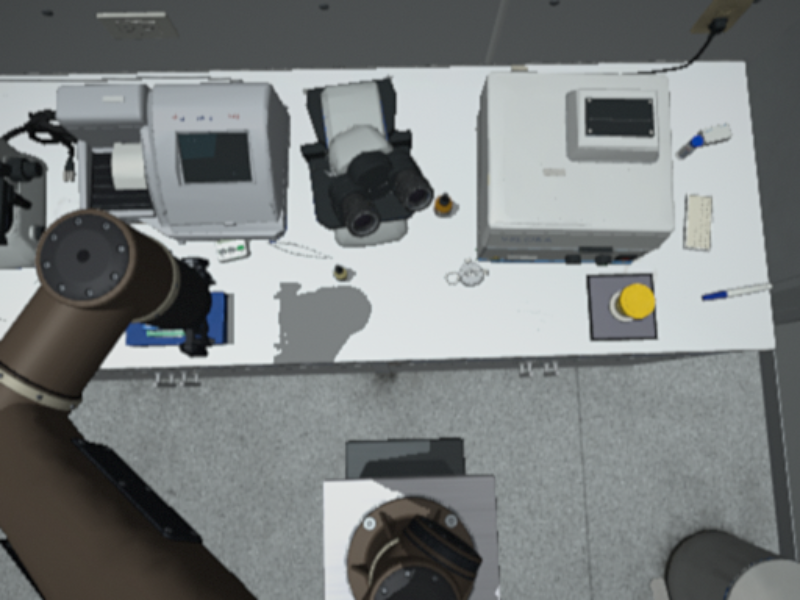

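View pics/w11.png

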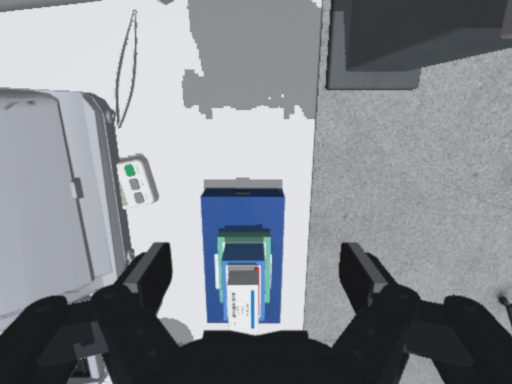

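The carton stack is centred and square at (243,305) in the wrist view. In the top view the cup is on the dish on the mat at (637,300), and the bottle (341,272) and counter (470,272) are where they started. Handing in.

```bash
python3 -c "
from h import *
robot.hold(.5); print(workorder.finish_job())"
```

```text
the job is handed in; nothing more can be done
None
```

I handed the job in at about 69 s: the three cartons are stacked centred on the slide box, the cup stands upright on the dish on the mat, and both bystanders looked unmoved in the last top view; no verdict was returned.

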